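Lock the receiver block and hold the suspension link level over the fixture

ROBOT

A 7-joint arm with a two-finger parallel gripper is mounted at the origin on the work surface. World frame = base frame: x ahead of the robot, y to its left, z up, the work surface at z = 0. Lengths are in m, angles in rad, forces in N, time in s.
With the tool pointing down it reaches from about 0.425 to 0.825 m from the base axis. Payload 3.6 kg.
Tool frame: the origin (TCP) lies where the fingers leave the gripper's body, on its centre line; the fingertips stand 73 mm ahead of it and the grasp point (between the pads) lies 54 mm ahead of it; x points along the fingers, y is the direction in which the jaws open and shut, and the axes are right-handed (so a half turn about x gives the same grasp; the last joint's range is limited). The gripper opens to 85 mm and grips with 20 to 120 N. Pads are 22 mm wide; open, the fingers measure 114 mm over their backs; the gripper's body (76 mm by 85 mm) begins 54 mm behind the grasp point. The pads swing forward as they close: fully open they stand 13 mm farther back than shut.
Start: joints at [1.266, 0.615, -0.013, 1.423, 0.008, 1.103, -0.04], TCP at [0.179, -0.625, 0.304] pointing down, gripper open.
Joint ranges: [-3.12, 3.12], [-0.3, 2.06], [-1.34, 1.32], [0.26, 2.42], [-1.36, 4.5], [0.01, 1.98], [-2.84, 2.84]. Speed limits (rad/s): [2.79, 2.79, 3.14, 3.14, 3.14, 3.14, 3.14].

INTERFACE

Orientations are given as a unit quaternion [x, y, z, w].
In Python, from station import arm, snapshot, camera_info, ticket gives the robot as it stands. Calls block until the motion is done:
- arm.movep(position, orientation): joint-space move of the TCP to a pose.
- arm.line_to(position, velocity=0.15, ori=None): straight line of the TCP; ori=None keeps the orientation; velocity is the mean speed in m/s.
- arm.move_j(angles): joint-space move.
- arm.move_gripper(opening, effort=None): opening from 0.0 (shut) to 1.0 (fully open); effort is the grip in N (None keeps the last); returns when the fingers have stopped.
- arm.pause(seconds).
- arm.ik(position, orientation): joint angles nearest the present ones, or None.
- snapshot(name): name is "side" or "top" or "wrist"; returns the picture (384x512x3 uint8, blue, green, red); there is no depth.
- camera_info(name): a dict with "fx", "fy", "cx", "cy" (pixels), "R" (3x3) and "t" (3): a world point X has camera coordinates R X + t; the wrist camera has in their place "T_tool_cam" (4x4, takes a point from camera to tool coordinates, whose origin is the TCP and whose axes are the tool frame's). Camera axes: x right, y down, z forward; pixel columns grow to the right and rows downward; lengths in m; the calibration is good to about 2 mm. A picture is of the moment at which its call begins: read the wrist's pose just before it. camera_info takes no time and is no camera call.
A pose or a line that the arm cannot do raises arm.MotionError and nothing moves.
- ticket.finish_job(): hands the job in, once; it reports no verdict.
Readings, each from a call of its own:
- arm.read_time(): time.
- arm.read_joint_positions(): joint angles.
- arm.read_dq(): joint speeds.
- arm.read_effort(): joint torques, N m.
- arm.read_tool_pos(): TCP position.
- arm.read_eef_rot(): TCP orientation.
- arm.read_ft_force(): force on the tool from outside, world axes, zero at the start.
- arm.read_wrist_torque(): the same for the moment, N m.
- arm.read_opening(): opening from 0.0 (shut) to 1.0 (fully open).
Only numpy, scipy, OpenCV 4.12 (cv2) and the standard library are available. Lean on these libraries where they do the work, as an engineer would, in place of code of your own. Each camera call takes 0.05 s, during which the arm holds its last target.

TASK

Get the fixture ready for drawing the old bush: set the square receiver block fully home in the fixture's pocket, bore upwards, and swing the lock lever fully shut over its foot. Then pick up the cast suspension link by its balance point and hold it still and level about 3 cm above the fixture, its big boss over the block and its small eye over the post's pin, touching neither. Finish while still holding it there so that I can fit the draw bolt, and leave the other things on the bench where they are.

Things in the scene. Friction and masses are not known exactly. Their poses are not given: they have to be found in the camera images.
- fixture: light-blue plate 300 x 96 x 12 mm bolted to the bench: square pocket at one end, round post at the other. Origin: on the bench below the pocket's centre; +x from pocket to post, z up. Plate spans x -94 to 206 mm, y -48 to 48 mm. The lock lever's pillar stands at x -52 mm, y 0, so at the pocket a finger has no room on that side: close the fingers along the fixture's y
- pocket_floor (a point): centre of the pocket's floor, 12 mm above the bench; axes as the fixture's. The pocket is 53 mm square and 20 mm deep (its 10 mm thick walls end 32 mm above the bench), with a 5 mm bevel round the mouth; sides parallel to the fixture's axes
- post_tip (a point): rounded tip of the pin on the post, 87 mm above the bench and 170 mm from the pocket's centre along the fixture's +x. The post is 29 mm across (42 mm at its foot) and 72 mm tall; the pin on it is 10 mm across
- lock (a joint): angle of the lock lever about its upright pivot: 0 = fully shut (at a stop), up to 1.5 rad open, counter-clockwise from above. Starts at 1.1 to 1.45, stays where left; friction about 2 N at the grip, no spring. Shut, its handle bar points along the fixture's +y and its short tongue along +x, over the block's foot; it shuts only if the block is home
- lock_grip (a point): centre of the upright round grip on the lever's end: black, 18 mm across, 36 mm tall, standing 46 to 82 mm above the bench (this point 64 mm up), 85 mm from the pivot. The steel bar below it is 38 to 46 mm above the bench, 14 mm wide
- lock_hinge (a point): point on the lever's pivot axis, 46 mm above the bench; its axes turn with the lever
- block: receiver block, dark steel, 0.47 to 0.66 kg, 60 mm tall: foot 50 x 50 x 24 mm, 36 mm square waist 12 mm tall, head 50 x 50 x 24 mm with a 38 mm round bore in its top. Any quarter turn fits the pocket. Stands upright; it and the round sleeve may have changed places. Origin: centre of its underside, axes along its sides. When home its top is 72 mm above the bench
- link: cast alloy suspension link lying flat, 0.33 to 0.55 kg: round boss with a rubber-and-steel bush, 50 mm across, 40 mm tall; straight flat-sided web 16 mm wide, 6 to 30 mm above the underside; small eye 36 mm across, 30 mm tall, 14 mm bore, 170 mm from the boss centre to centre. Undersides of boss and eye are level. Origin: centre of the boss's underside; +x to the eye, z up
- link_balance (a point): the link's balance point (centre of mass): on the middle of the web, 57 mm from the boss's centre towards the eye, 18 mm above the underside; axes as the link's. The web's sides are flat here
- link_eye (a point): centre of the underside of the link's small eye
- sleeve: round receiver sleeve, a plain steel tube 56 mm across, 50 mm tall, with a 42 mm bore: not the one wanted; leave it. Origin: centre of its underside
- new_bush: new rubber bush lying ready, upright, 37 mm across, 37 mm tall; leave it. Origin: centre of its underside
- wrench: steel wrench lying flat, 200 mm long; leave it
- spray_can: spray can 65 mm across, 200 mm tall; leave it. Origin: centre of its underside
- grease_tin: round tin 80 mm across, 65 mm tall; leave it. Origin: centre of its underside
- nut_tray: open steel tray 110 x 160 x 30 mm with three wheel nuts in it; leave it. Origin: centre of its underside
- socket: wrench socket standing upright, 28 mm across, 30 mm tall; leave it. Origin: centre of its underside
Things that resemble listed ones, but are neither listed nor needed, are in the scene too. What is shaped like the block but orange is not meant.

How it is judged:
On the way, in this order (a step that is already met when the one before it is completed fails the run):
1. the receiver block sits fully home in the pocket (horizontal distance between block and pocket_floor below 0.004 m and z of block in the frame of pocket_floor below 0.0025 m and angle between block's own z axis and vertical below 0.06 rad), for 0.2 s.
2. the lock lever is swung shut with the block home (all of step 1 and value of joint lock below 0.12 rad), for 0.2 s.
3. the link is lifted clear of the bench, gripped at its balance point (contact force between the fingers and link above 1 N and horizontal distance between the grasp point and link_balance below 0.02 m and height (world z) of each of link, link_eye above 0.03 m), for 0.2 s.
At the end, for the whole second after the job is handed in: Block home within 4 mm sideways, 2.5 mm in height; lever within 0.12 rad of shut. Link gripped within 20 mm of its balance point, level within 4 degrees, still; boss and eye within 12 mm of over block and post; underside 17 to 60 mm above the block, touching nothing. Others moved < 30 mm (all of step 2 and contact force between the fingers and link above 1 N and horizontal distance between the grasp point and link_balance below 0.02 m and angle between link's own z axis and vertical below 0.07 rad and horizontal distance between link and block below 0.012 m and horizontal distance between link_eye and post_tip below 0.012 m and z of link in the frame of block between 0.077 and 0.12 m and contact force between link and fixture below 0.1 N and contact force between link and block below 0.1 N and linear speed of link below 0.02 m/s and angular speed of link below 0.1 rad/s and distance of each of sleeve, new_bush, wrench, spray_can, grease_tin, nut_tray, socket from where it was at the start of the episode below 0.03 m); the arm keeps its last pose, push and grip.
It fails at once if one of the other things on the bench was knocked away (moved 50 mm or more) (distance of any of sleeve, new_bush, wrench, spray_can, grease_tin, nut_tray, socket from where it was at the start of the episode above 0.05 m).
It also fails if it takes over 72 s, if anything falls off the work surface, if the arm or the gripper's body presses on something with over 40 N, if the wrist force passes 120 N, or if a joint passes its speed limit or range.

## Working session

There is one attempt and no reset: what is moved stays moved. The work goes in short steps, each a Python script; the robot and the scene stay as the last script left them, time stands still between calls to the robot, and variables do not carry over. Pictures are saved under pics/ and viewed, and the job is handed in when it is done.

```bash
ls; mkdir -p pics; python3 - <<'E'
from station import arm,snapshot,camera_info
import cv2
for n in ("side","top","wrist"):
    cv2.imwrite(f"pics/{n}0.png",snapshot(n)); print(n,camera_info(n))
print(arm.read_time(),arm.read_tool_pos(),arm.read_eef_rot(),arm.read_opening(),arm.read_ft_force())
E
```

```text
pics
side {'fx': 399.66689485963315, 'fy': 399.66689485963315, 'cx': 256.3267644193665, 'cy': 189.82733664676493, 'R': array([[-0.93111069, -0.36423323,  0.01915841],
       [-0.19950495,  0.46462669, -0.86273971],
       [ 0.30533696, -0.80712836, -0.50528521]]), 't': array([0.49273108, 0.18043963, 0.88857328])}
top {'fx': 432.1233288035749, 'fy': 432.1233288035749, 'cx': 256.5466448119964, 'cy': 190.3662811318617, 'R': array([[-0.00550847, -0.99997557,  0.00430274],
       [-0.99895819,  0.00530784, -0.04532505],
       [ 0.0453011 , -0.00454793, -0.99896303]]), 't': array([0.02773278, 0.53780621, 1.42445093])}
wrist {'fx': 282.8771291108264, 'fy': 282.8771291108264, 'cx': 261.1064188917625, 'cy': 189.48560110728252, 'T_tool_cam': array([[ 7.79204272e-04, -2.97756096e-01,  9.54641661e-01,
        -7.03007692e-02],
       [ 9.99999337e-01, -5.77917623e-04, -9.96480972e-04,
         5.00201947e-04],
       [ 8.48412524e-04,  9.54641804e-01,  2.97755448e-01,
        -7.64142389e-02],
       [ 0.00000000e+00,  0.00000000e+00,  0.00000000e+00,
         1.00000000e+00]])}
0.15 [ 0.1788039  -0.62447173  0.30301085] [-0.70014348 -0.09898227  0.7003388  -0.09760732] 0.9954470870051746 [ 1.22225    -0.31862     0.12431713]
```

View pics/top0.png

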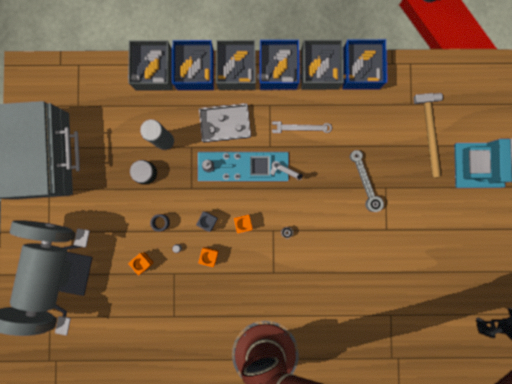

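View pics/side0.png

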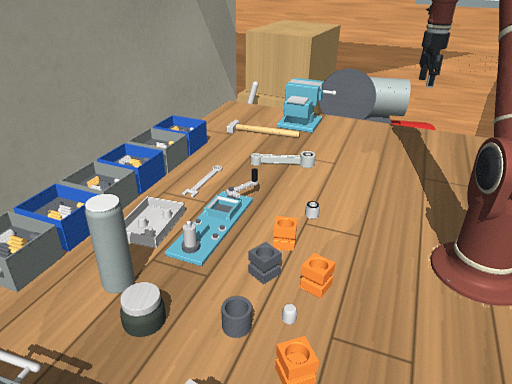

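View pics/wrist0.png

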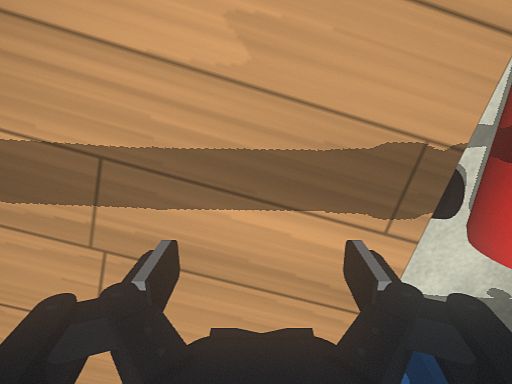

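```bash
cat > h.py <<'E'
import numpy as np, cv2
from scipy.spatial.transform import Rotation as Rot
from station import arm,snapshot,camera_info,ticket
def cam_pose(n):
    """returns info, R_wc (cam->world), c"""
    i=camera_info(n)
    if n!="wrist":
        R=np.array(i["R"]);return i,R.T,-R.T@np.array(i["t"])
    p=np.array(arm.read_tool_pos());q=Rot.from_quat(arm.read_eef_rot()).as_matrix()
    T=np.array(i["T_tool_cam"]);return i,q@T[:3,:3],p+q@T[:3,3]
def plane(pose,uv,z):
    i,R,c=pose
    uv=np.atleast_2d(np.array(uv,float))
    d=np.stack([(uv[:,0]-i["cx"])/i["fx"],(uv[:,1]-i["cy"])/i["fy"],np.ones(len(uv))],1)@R.T
    return c+d*((z-c[2])/d[:,2])[:,None]
def proj(pose,X):
    i,R,c=pose
    x=(np.atleast_2d(X)-c)@R
    return np.stack([i["fx"]*x[:,0]/x[:,2]+i["cx"],i["fy"]*x[:,1]/x[:,2]+i["cy"]],1)
def down(yaw):
    """tool x down, jaw axis (tool y) at yaw from world x"""
    y=np.array([np.cos(yaw),np.sin(yaw),0]);x=np.array([0,0,-1.]);z=np.cross(x,y)
    return Rot.from_matrix(np.stack([x,y,z],1)).as_quat()
E
python3 - <<'E'
from h import *
im=cv2.imread("pics/top0.png")
cv2.imwrite("pics/topA.png",cv2.resize(im[120:280,120:320],None,fx=3.9,fy=3.7,interpolation=cv2.INTER_CUBIC))
cv2.imwrite("pics/topB.png",cv2.resize(im[140:220,335:395],None,fx=7,fy=7,interpolation=cv2.INTER_CUBIC))
P=cam_pose("top")
for n,uv,z in [("pocket",(261,166),.032),("post",(207,165),.087),("block",(207,220),.06),("boss",(375,204),.04),("eye",(357,156),.03),("grip",(298,175),.08)]:
    X=plane(P,uv,z)[0];print(n,X.round(3),np.hypot(*X[:2]).round(3))
E
```

```text
pocket [0.617 0.01  0.032] 0.617
post [0.616 0.181 0.087] 0.642
block [0.442 0.184 0.06 ] 0.479
boss [ 0.49  -0.361  0.04 ] 0.609
eye [ 0.649 -0.307  0.03 ] 0.718
grip [ 0.583 -0.107  0.08 ] 0.593
```

View pics/topA.png

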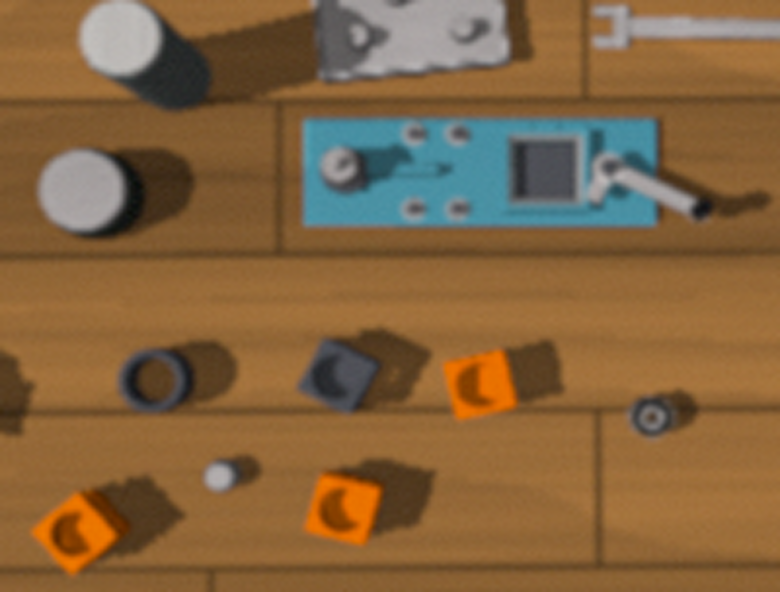

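View pics/topB.png

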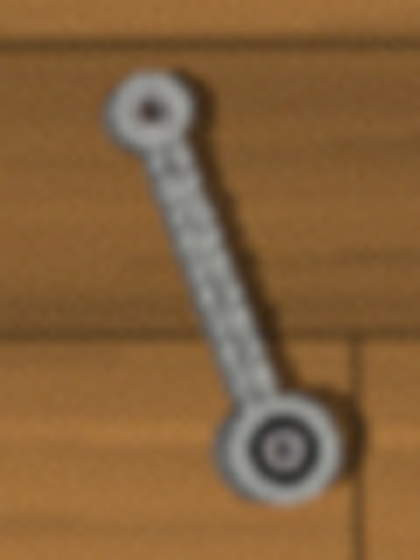

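```bash
python3 - <<'E'
from h import *
print(Rot.from_quat(arm.read_eef_rot()).as_matrix().round(2))
for p in [(.442,.184,.25),(.617,.05,.25),(.55,-.34,.25)]:
  for y in (0,np.pi,-.3,.3,np.pi/2,-np.pi/2):
    q=arm.ik(list(p),list(down(y))); print(p,round(y,2),None if q is None else np.round(q,2))
E
```

```text
[[-0.    0.28 -0.96]
 [ 0.   -0.96 -0.28]
 [-1.   -0.    0.  ]]
(0.442, 0.184, 0.25) 0 [ 0.18  0.58 -0.93  1.96  0.59  0.91 -1.06]
(0.442, 0.184, 0.25) 3.14 [ 0.28  0.67 -1.15  1.95  0.74  1.01  1.93]
(0.442, 0.184, 0.25) -0.3 [ 0.12  0.54 -0.83  1.96  0.52  0.87 -1.29]
(0.442, 0.184, 0.25) 0.3 [ 0.22  0.61 -1.02  1.96  0.65  0.95 -0.82]
(0.442, 0.184, 0.25) 1.57 [ 0.3   0.69 -1.19  1.95  0.76  1.04  0.33]
(0.442, 0.184, 0.25) -1.57 [-0.12  0.46 -0.46  1.96  0.28  0.78 -2.31]
(0.617, 0.05, 0.25) 0 [ 0.16  0.66 -0.47  1.58  0.33  0.99 -0.41]
(0.617, 0.05, 0.25) 3.14 [ 0.47  0.88 -1.15  1.57  0.83  1.25  2.32]
(0.617, 0.05, 0.25) -0.3 [ 0.12  0.65 -0.4   1.58  0.29  0.97 -0.67]
(0.617, 0.05, 0.25) 0.3 [ 0.19  0.67 -0.53  1.58  0.38  1.   -0.15]
(0.617, 0.05, 0.25) 1.57 [ 0.33  0.74 -0.81  1.57  0.58  1.08  0.95]
(0.617, 0.05, 0.25) -1.57 [-0.03  0.62 -0.14  1.58  0.1   0.94 -1.78]
(0.55, -0.34, 0.25) 0 [ 0.71  0.68 -0.33  1.49  0.24  1.01  0.31]
(0.55, -0.34, 0.25) 3.14 [ 0.27  0.7   0.45  1.51 -0.34  1.01 -2.33]
(0.55, -0.34, 0.25) -0.3 [ 0.67  0.67 -0.26  1.5   0.19  1.    0.06]
(0.55, -0.34, 0.25) 0.3 [ 0.75  0.69 -0.4   1.49  0.29  1.02  0.57]
(0.55, -0.34, 0.25) 1.57 [ 0.92  0.76 -0.74  1.49  0.54  1.11  1.64]
(0.55, -0.34, 0.25) -1.57 [ 0.5   0.66  0.04  1.5  -0.03  0.98 -1.03]
```

```bash
python3 - <<'E'
from h import *
import pickle
V={}
for n,p,y in [("link",(.56,-.33,.27),0),("fix",(.61,.04,.30),0),("block",(.442,.19,.27),0)]:
    arm.movep(list(p),list(down(y))); arm.pause(.25)
    V[n]=cam_pose("wrist"); cv2.imwrite(f"pics/w_{n}.png",snapshot("wrist")); print(n,arm.read_time(),arm.read_tool_pos())
pickle.dump(V,open("V.pkl","wb"))
E
```

```text
link 2.2083 [ 0.55964062 -0.33064118  0.27001235]
fix 3.9083 [0.61009699 0.03901962 0.2998759 ]
block 5.1167 [0.44286271 0.18929828 0.26989351]
```

View pics/w_link.png

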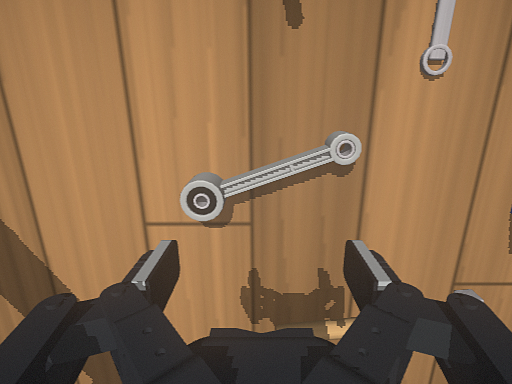

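View pics/w_fix.png

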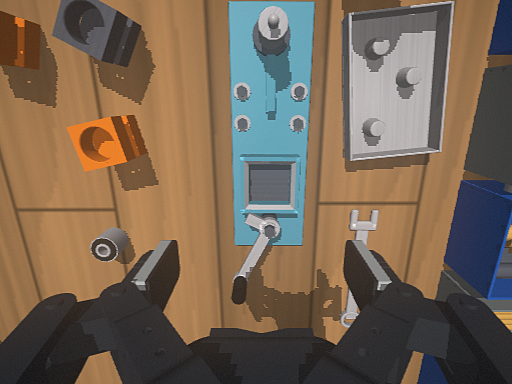

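View pics/w_block.png

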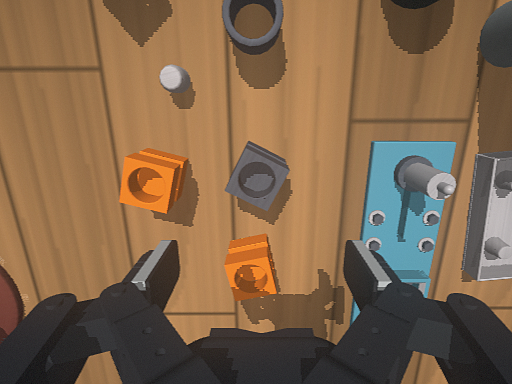

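```bash
python3 - <<'E'
from h import *
a=cv2.imread("pics/w_fix.png")[140:310,215:335];b=cv2.imread("pics/w_block.png")[130:220,215:300]
cv2.imwrite("pics/cf.png",cv2.resize(a,None,fx=3.5,fy=3.5,interpolation=cv2.INTER_CUBIC))
cv2.imwrite("pics/cb.png",cv2.resize(b,None,fx=6,fy=6,interpolation=cv2.INTER_CUBIC))
E
```

```text
(no output)
```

View pics/cf.png

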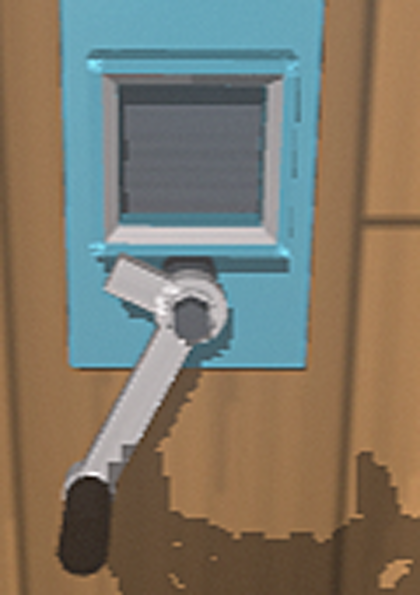

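View pics/cb.png

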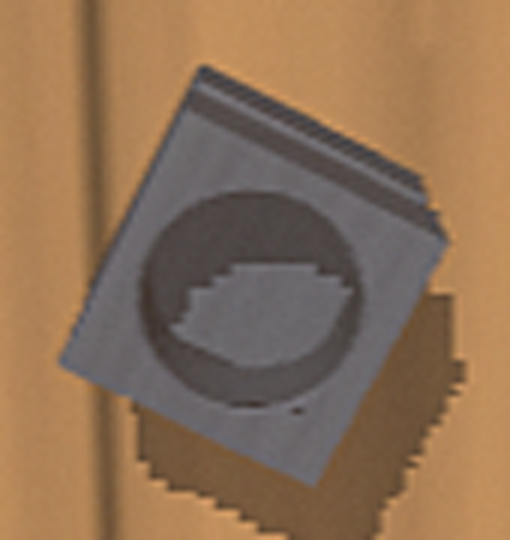

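```bash
python3 - <<'E'
from h import *
import pickle
V=pickle.load(open("V.pkl","rb"))
c=plane(V["block"],[(225,190.3),(267.8,210.8),(289.5,170),(245.8,147.5)],.06)
print("block corners\n",c.round(4)); d=np.roll(c,-1,0)-c; print(np.linalg.norm(d,axis=1).round(4),np.degrees(np.arctan2(d[:,1],d[:,0])).round(1),c.mean(0))
rim=np.array([(103,73),(282,73),(283,245),(104,247)])/3.5+[215,140]
c=plane(V["fix"],rim,.032)
print("rim\n",c.round(4)); d=np.roll(c,-1,0)-c; print(np.linalg.norm(d,axis=1).round(4),np.degrees(np.arctan2(d[:,1],d[:,0])).round(1),c.mean(0))
# plate edges
for n in("fix","block"):
    im=cv2.imread(f"pics/w_{n}.png");h=cv2.cvtColor(im,cv2.COLOR_BGR2HSV)
    m=cv2.inRange(h,(85,70,60),(105,255,255)); cs,_=cv2.findContours(m,0,1); k=max(cs,key=cv2.contourArea)[:,0]
    if n=="fix": k=k[(k[:,0]<330)]
    P=plane(V[n],k,.012)[:,:2]
    print(n,cv2.minAreaRect(P.astype(np.float32)*1000),k.min(0),k.max(0), P.min(0),P.max(0))
    if n=="fix":
        for lo,hi in((5,120),(120,240)):
          s=(k[:,1]>lo)&(k[:,1]<hi)
          for sd in(-1,1):
            q=P[s]; mid=np.median(q[:,0]); e=q[(q[:,0]-.616)*sd>.035]; e=e.astype(np.float32)
            l=cv2.fitLine(e,cv2.DIST_HUBER,0,.01,.01).ravel(); print(lo,sd,len(e),l, "x at y=0:",l[2]-l[0]/l[1]*l[3])
# lever
g=np.array([(90,483),(85,572)])/3.5+[215,140]
piv=np.array([(192,318)])/3.5+[215,140]
print("piv?",plane(V["fix"],piv,.055),"grip top/bot",plane(V["fix"],g[1:],.082),plane(V["fix"],g[:1],.046))
# link
im=cv2.imread("pics/w_link.png")
cv2.imwrite("pics/cl.png",cv2.resize(im[120:230,170:370],None,fx=4,fy=4,interpolation=cv2.INTER_CUBIC))
E
```

```text
block corners
 [[0.4061 0.1769 0.06  ]
 [0.4506 0.1539 0.06  ]
 [0.4725 0.1983 0.06  ]
 [0.4285 0.2213 0.06  ]]
[0.0501 0.0495 0.0496 0.0498] [ -27.3   63.7  152.3 -116.8] [0.43941425 0.18757345 0.06      ]
rim
 [[ 0.5902  0.0456  0.032 ]
 [ 0.6522  0.0454  0.032 ]
 [ 0.6547 -0.0185  0.032 ]
 [ 0.5892 -0.0191  0.032 ]]
[0.0621 0.0639 0.0655 0.0647] [  -0.2  -87.8 -179.5   89.1] [0.62156676 0.01332221 0.032     ]
fix ((620.877685546875, 70.9049072265625), (297.5115661621094, 94.97452545166016), 89.61347961425781) [228   1] [314 244] [ 0.57297891 -0.07776496] [0.66932288 0.21976251]
5 -1 114 [0.0050165  0.9999874  0.57479507 0.15658294] x at y=0: 0.57400954
5 1 114 [0.00743914 0.99997234 0.668326   0.15629312] x at y=0: 0.6671633
120 -1 119 [0.00500184 0.9999875  0.57397395 0.01427312] x at y=0: 0.57390255
120 1 119 [0.01030875 0.9999469  0.6669483  0.014019  ] x at y=0: 0.6668038
block ((619.8487548828125, 113.84293365478516), (99.70108032226562, 215.1502227783203), 0.6812552809715271) [360 141] [455 297] [0.57019388 0.00685804] [0.67064461 0.22085216]
piv? [[ 0.62086565 -0.03670945  0.055     ]] grip top/bot [[ 0.58333462 -0.1207791   0.082     ]] [[ 0.58283627 -0.10968775  0.046     ]]
```

View pics/cl.png

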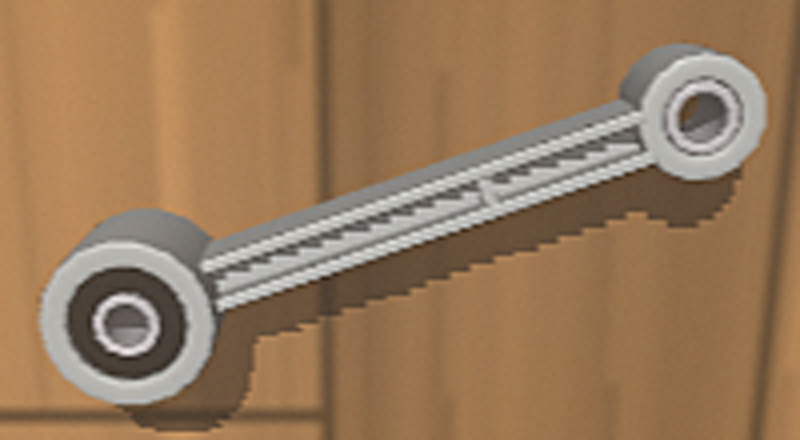

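```bash
python3 - <<'E'
from h import *
import pickle
V=pickle.load(open("V.pkl","rb"))
b=plane(V["link"],[(201.75,200.5)],.04)[0];e=plane(V["link"],[(346,149)],.03)[0]
print("boss",b,"eye",e,np.linalg.norm((e-b)[:2]),np.degrees(np.arctan2(*(e-b)[1::-1])))
q=list(down(np.radians(-27)))
arm.movep([.4394,.1876,.19],q)
arm.line_to([.4394,.1876,.102],.12)
arm.pause(.2); print(arm.read_ft_force(),arm.read_tool_pos())
arm.move_gripper(0.3,60)
print(arm.read_opening(),arm.read_ft_force(),arm.read_time())
arm.line_to([.4394,.1876,.21],.15); arm.pause(.2)
print(arm.read_opening(),arm.read_ft_force(),arm.read_wrist_torque(),arm.read_time())
P=cam_pose("wrist");cv2.imwrite("pics/w_g.png",snapshot("wrist"))
cv2.imwrite("pics/s_g.png",cv2.resize(snapshot("side")[150:350,150:400],None,fx=2.5,fy=2.5))
E
```

```text
boss [ 0.49287571 -0.36156803  0.04      ] eye [ 0.6531597  -0.30543207  0.03      ] 0.1698299285458918 19.301690854103747
[0.54823053 0.51208066 0.03531736] [0.43981646 0.18773466 0.10271674]
0.5749140685770808 [-2.05121376 -0.18892989  5.62824775] 7.1333
0.5728348575601566 [-0.43088161  0.86599202 -5.69311076] [0.04114917 0.02270073 0.02996546] 8.2
```

View pics/w_g.png

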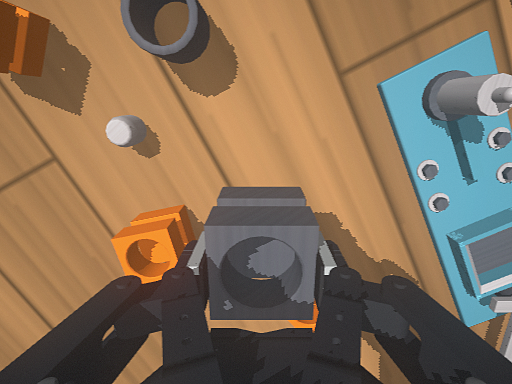

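View pics/s_g.png

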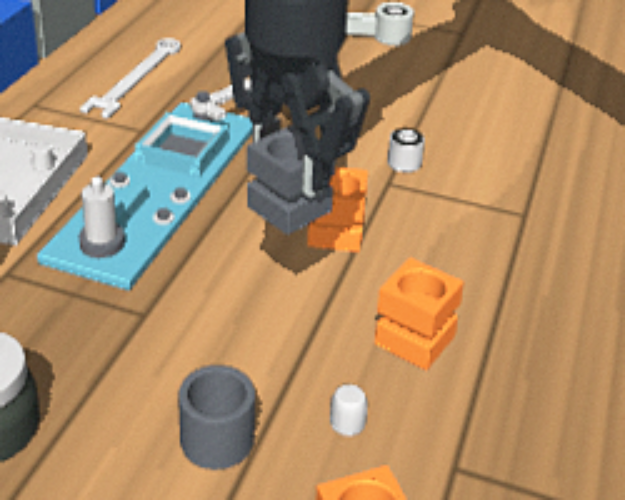

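```bash
python3 - <<'E'
from h import *
im=cv2.imread("pics/w_g.png")
cv2.imwrite("pics/c.png",cv2.resize(im[180:340,190:340],None,fx=4,fy=3.7,interpolation=cv2.INTER_CUBIC))
E
```

```text
(no output)
```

View pics/c.png

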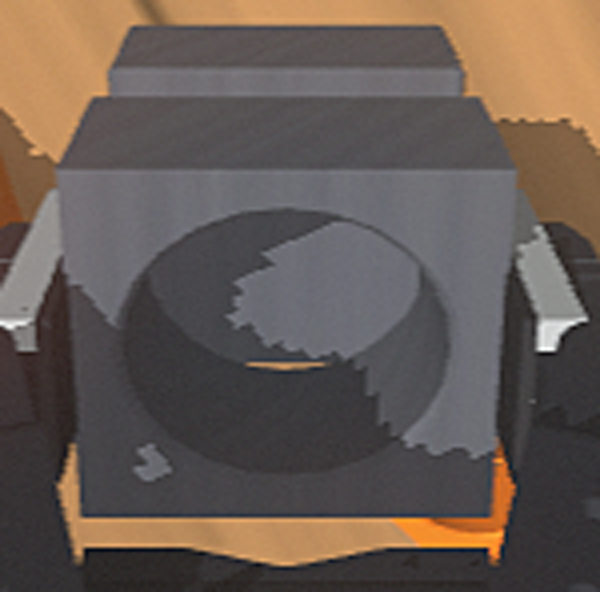

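```bash
python3 - <<'E'
from h import *
i=camera_info("wrist");T=np.array(i["T_tool_cam"])
uv=np.array([(204.3,226),(319,225.4),(313.3,319.5),(210.5,320)])
d=np.stack([(uv[:,0]-i["cx"])/i["fx"],(uv[:,1]-i["cy"])/i["fy"],np.ones(4)],1)@T[:3,:3].T
for X in(.036,.039,.042,.045):
    p=T[:3,3]+d*((X-T[0,3])/d[:,0])[:,None]; print(X,p[:,1:].mean(0).round(4),(p[1,1]-p[0,1]).round(4),(p[2,1]-p[3,1]).round(4),(p[2,2]-p[1,2]).round(4))
E
```

```text
0.036 [ 0.0008 -0.0037] 0.047 0.0472 0.0471
0.039 [ 0.0008 -0.0017] 0.0483 0.0486 0.0484
0.042 [0.0008 0.0004] 0.0497 0.0499 0.0498
0.045 [0.0008 0.0024] 0.051 0.0512 0.0511
```

```bash
python3 - <<'E'
from h import *
import pickle
q=list(down(np.radians(-.4)))
arm.movep([.6207,-.075,.23],q); arm.pause(.25)
P=cam_pose("wrist");im=snapshot("wrist");cv2.imwrite("pics/w_p.png",im);pickle.dump(P,open("P.pkl","wb"))
print(arm.read_time(),arm.read_tool_pos(),proj(P,[[.6207,.0145,.032]]))
cv2.imwrite("pics/c2.png",cv2.resize(im[60:200,190:330],None,fx=4,fy=4,interpolation=cv2.INTER_CUBIC))
E
```

```text
9.8167 [ 0.62059428 -0.07368295  0.23014889] [[260.42509614  87.5348733 ]]
```

View pics/c2.png

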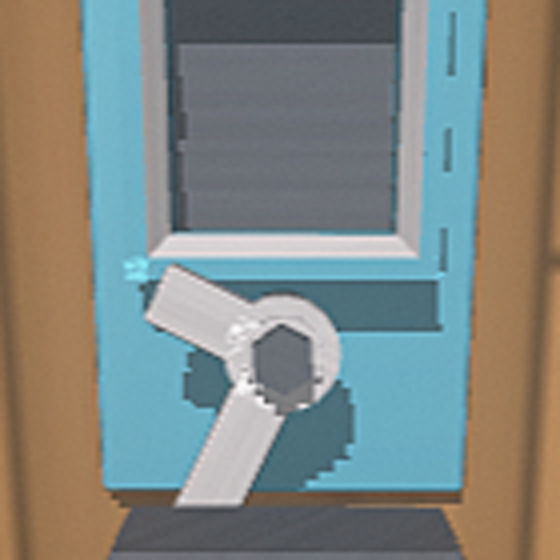

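```bash
python3 - <<'E'
from h import *
im=cv2.imread("pics/w_p.png")
cv2.imwrite("pics/c3.png",cv2.resize(im[30:140,200:320],None,fx=5,fy=5,interpolation=cv2.INTER_CUBIC))
E
```

```text
(no output)
```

View pics/c3.png

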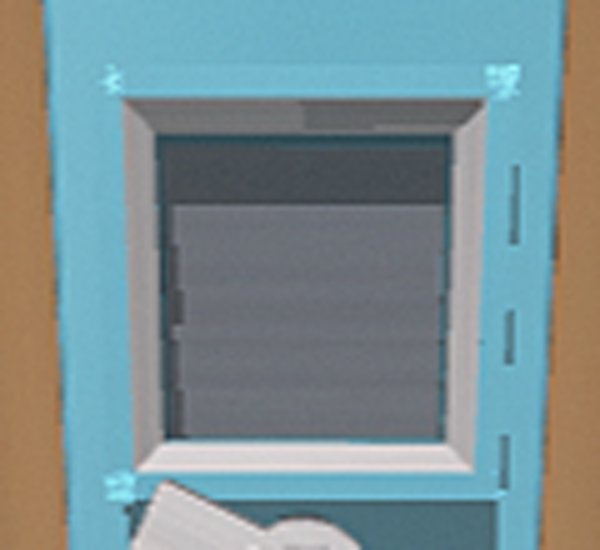

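```bash
python3 - <<'E'
from h import *
import pickle
P=pickle.load(open("P.pkl","rb"))
for z,a in((.032,[(122,98),(488,98),(474,472),(135,472)]),(.027,[(157,135),(454,133),(446,440),(163,440)])):
    c=plane(P,np.array(a)/5+[200,30],z);d=np.roll(c,-1,0)-c
    print(c.mean(0).round(4),np.linalg.norm(d,axis=1).round(4),np.degrees(np.arctan2(d[:,1],d[:,0])).round(1))
E
```

```text
[0.6212 0.0138 0.032 ] [0.0631 0.063  0.0629 0.063 ] [ -0.3 -90.5 179.7  89.7]
[0.6212 0.014  0.027 ] [0.0525 0.0527 0.0531 0.0524] [ 1.000e-01 -9.010e+01  1.797e+02  8.920e+01]
```

```bash
python3 - <<'E'
from h import *
q=list(down(np.radians(-.35)))
arm.line_to([.6204,.0144,.2],.12,q); arm.line_to([.6204,.0144,.140],.12);arm.pause(.3)
p=np.array(arm.read_tool_pos());print(p,arm.read_ft_force())
cv2.imwrite("pics/s_p.png",cv2.resize(snapshot("side")[130:290,150:300],None,fx=4,fy=3.7,interpolation=cv2.INTER_CUBIC))
tgt=np.array([.6204,.0144]); cmd=tgt+(tgt-p[:2])
for z in(.134,.129,.124,.119,.1145):
    arm.line_to([cmd[0],cmd[1],z],.05); f=np.array(arm.read_ft_force())
    print(z,np.array(arm.read_tool_pos()).round(4),f.round(1),arm.read_opening())
    if np.abs(f+[0,0,5.7]).max()>15: break
print(arm.read_time())
E
```

```text
[0.62077322 0.01441866 0.14079929] [-0.28339675  0.18505967 -5.67916638]
0.134 [0.6195 0.0143 0.1333] [-0.5 -0.8 -4.6] 0.5748482482663334
0.129 [0.6197 0.0143 0.1284] [ 0.5 -0.6 -5.9] 0.5763448910863309
0.124 [0.6197 0.0143 0.1235] [-0.4 -0.4 -5.2] 0.5748000829527891
0.119 [0.6197 0.0143 0.1185] [-0.3 -0.3 -5.2] 0.5762037219114464
0.1145 [0.6203 0.0145 0.1145] [ 0.1  0.3 -5.5] 0.5739255603217188
13.0167
```

View pics/s_p.png

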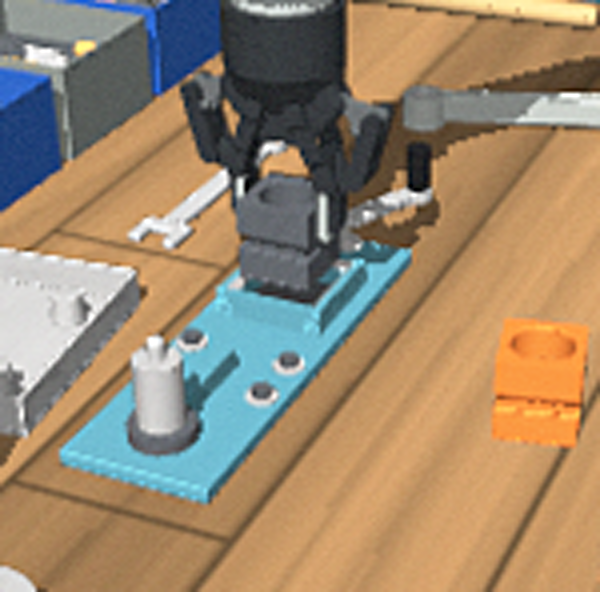

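```bash
python3 - <<'E'
from h import *
for z in(.1135,.1125,.1115):
    arm.line_to([.6204,.0144,z],.03); f=np.array(arm.read_ft_force())
    print(z,np.array(arm.read_tool_pos()).round(4),f.round(1))
    if f[2]>0: break
arm.move_gripper(.85); print(arm.read_ft_force())
arm.line_to([.6204,.0144,.2],.15)
arm.line_to([.6204,-.01,.25],.15);arm.pause(.2)
import pickle
P=cam_pose("wrist");im=snapshot("wrist");cv2.imwrite("pics/w_h.png",im);pickle.dump(P,open("P.pkl","wb"))
print(arm.read_time(),arm.read_tool_pos())
cv2.imwrite("pics/c4.png",cv2.resize(im[90:290,195:335],None,fx=4,fy=3,interpolation=cv2.INTER_CUBIC))
cv2.imwrite("pics/s_h.png",cv2.resize(snapshot("side")[130:290,150:300],None,fx=4,fy=3.7,interpolation=cv2.INTER_CUBIC))
E
```

```text
0.1135 [0.6203 0.0145 0.1145] [-3.  -0.4  3.9]
[ 0.99588202 -1.4961839  -0.01463684]
15.125 [ 0.61987612 -0.00936857  0.24887411]
```

View pics/c4.png

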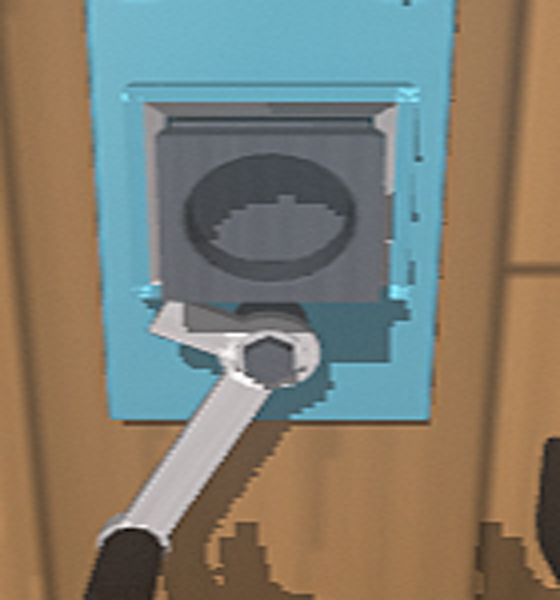

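View pics/s_h.png

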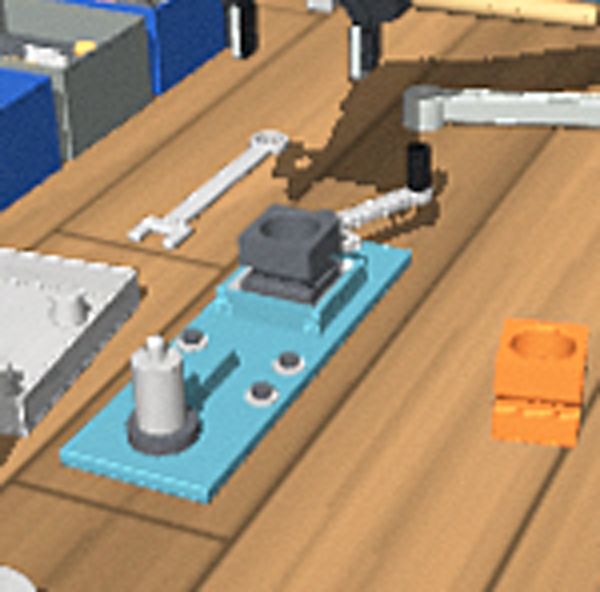

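```bash
python3 - <<'E'
from h import *
import pickle
P=pickle.load(open("P.pkl","rb"))
a=np.array([(158,135),(388,132),(388,302),(162,302)])/[4,3]+[195,90]
for z in(.072,.08):
    c=plane(P,a,z);d=np.roll(c,-1,0)-c
    print(z,c.mean(0).round(4),np.linalg.norm(d,axis=1).round(4),np.degrees(np.arctan2(d[:,1],d[:,0])).round(1))
im=cv2.imread("pics/w_h.png")
cv2.imwrite("pics/c5.png",cv2.resize(im[180:330,190:300],None,fx=5,fy=4,interpolation=cv2.INTER_CUBIC))
E
```

```text
0.072 [0.6219 0.0139 0.072 ] [0.0496 0.0512 0.0517 0.0504] [  0.7 -88.5 179.7  89.1]
0.08 [0.6219 0.0156 0.08  ] [0.048  0.0495 0.05   0.0487] [  0.7 -88.5 179.7  89.1]
```

View pics/c5.png

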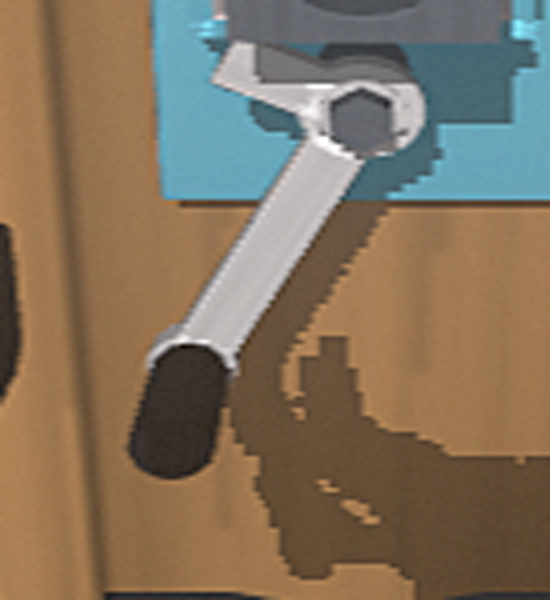

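```bash
python3 - <<'E'
from h import *
import pickle
P=pickle.load(open("P.pkl","rb"))
piv=np.array([.6203,-.0378])
for uv,z in(((193,368),.046),((175,435),.082)):
    c=plane(P,np.array(uv)/[5,4]+[190,180],z)[0]
    d=c[:2]-piv; print(c,np.linalg.norm(d),np.degrees(np.arctan2(d[1],d[0])))
# bar centre line
for uv in((275,250),):
    c=plane(P,np.array(uv)/[5,4]+[190,180],.046)[0];d=c[:2]-piv; print(c,np.degrees(np.arctan2(d[1],d[0])))
E
```

```text
[ 0.58284335 -0.11427452  0.046     ] 0.08515487848016756 -116.09527055398478
[ 0.58356111 -0.10944319  0.082     ] 0.08051393198289063 -117.14891874100414
[ 0.60190055 -0.07789982  0.046     ] -114.64761305675503
```

```bash
python3 - <<'E'
from h import *
piv=np.array([.6203,-.0378]);r=.0845;Z=.124
def pose(a):
    t=np.radians(a);return [piv[0]+r*np.cos(t),piv[1]+r*np.sin(t),Z],list(down(np.radians(a+90)))
print(arm.ik(*pose(-182)))
p,q=pose(-116.3)
arm.move_gripper(.5,20)
arm.movep([p[0],p[1],.18],q); arm.line_to(p,.1); arm.pause(.2)
print(arm.read_tool_pos(),arm.read_ft_force())
arm.move_gripper(0.1,25); print(arm.read_opening(),arm.read_ft_force(),arm.read_time())
for a in(-130,-143,-156,-168,-176,-180.3,-182):
    p,q=pose(a);arm.line_to(p,.08,q);f=np.array(arm.read_ft_force());tp=arm.read_tool_pos()
    print(a,np.array(tp).round(4),f.round(1),round(arm.read_opening(),3), np.degrees(np.arctan2(tp[1]-piv[1],tp[0]-piv[0])).round(1))
    if np.abs(f).max()>25: break
print(arm.read_time())
E
```

```text
[ 0.01258997  0.69075792  0.01793191  1.92791075 -0.0228695   0.52311612
 -1.55947914]
[ 0.58333284 -0.11359769  0.12480567] [-0.30394911 -0.84885494 -0.05451938]
0.20082407885042905 [-1.16089142  0.20802335  3.2682328 ] 17.4
-130 [ 0.5663 -0.1031  0.1244] [-1.1 -0.6  3.9] 0.201 -129.6
-143 [ 0.5529 -0.0894  0.1244] [-2.7 -1.8  6. ] 0.201 -142.6
-156 [ 0.543  -0.0729  0.1243] [-2.4 -1.3  7. ] 0.204 -155.6
-168 [ 0.5374 -0.0552  0.1243] [-2.9 -0.   7.4] 0.199 -168.1
-176 [ 0.5355 -0.0435  0.1243] [-3.1 -1.   8.8] 0.204 -176.2
-180.3 [ 0.5353 -0.0372  0.1243] [-3.4 -0.9  8.8] 0.205 179.6
-182 [ 0.5353 -0.0369  0.1243] [-2.6 -3.4  8.3] 0.2 179.4
19.75
```

```bash
python3 - <<'E'
from h import *
arm.move_gripper(.5); p=arm.read_tool_pos(); arm.line_to([p[0],p[1],.23],.15)
arm.line_to([.60,-.08,.25],.2,list(down(np.radians(-70.7))));arm.pause(.2)
P=cam_pose("wrist");im=snapshot("wrist");cv2.imwrite("pics/w_l.png",im)
import pickle;pickle.dump(P,open("P.pkl","wb"))
cv2.imwrite("pics/s_l.png",cv2.resize(snapshot("side")[130:290,150:300],None,fx=4,fy=3.7,interpolation=cv2.INTER_CUBIC))
print(arm.read_time())
E
```

```text
21.8333
```

View pics/w_l.png

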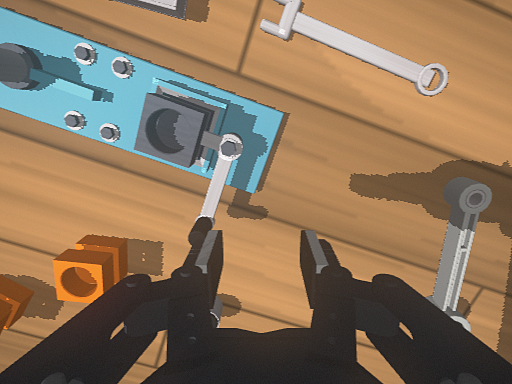

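View pics/s_l.png

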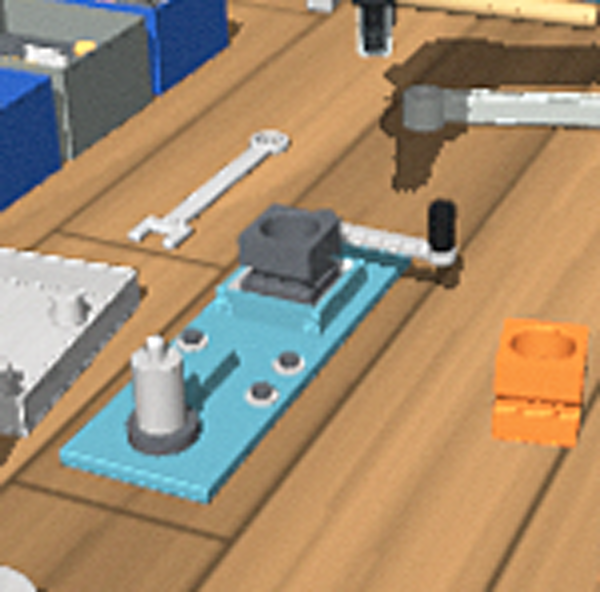

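```bash
python3 - <<'E'
from h import *
import pickle
P=pickle.load(open("P.pkl","rb"))
c=plane(P,[(230,147),(206,222)],.05)
print(c.round(4),np.degrees(np.arctan2(*(c[1]-c[0])[1::-1])))
a=np.radians(19.3);bal=np.array([.4929,-.3616])+.057*np.array([np.cos(a),np.sin(a)]);print(bal)
q=list(down(a-np.pi/2))
arm.move_gripper(.65,80)
arm.movep([bal[0],bal[1],.19],q);arm.pause(.2)
P=cam_pose("wrist");im=snapshot("wrist");cv2.imwrite("pics/w_l2.png",im);pickle.dump(P,open("P2.pkl","wb"))
print(arm.read_time(),arm.read_tool_pos())
a_=proj(P,[[.4929,-.3616,.04],[.6532,-.3054,.03],[bal[0],bal[1],.03]]);print(a_)
E
```

```text
[[ 0.6216 -0.0392  0.05  ]
 [ 0.539  -0.039   0.05  ]] 179.89006843572466
[ 0.54669665 -0.34276068]
23.4333 [ 0.54781803 -0.3409962   0.19043589]
[[262.45664823 261.37113928]
 [263.28965874  53.1177789 ]
 [262.6944522  196.9206286 ]]
```

View pics/w_l2.png

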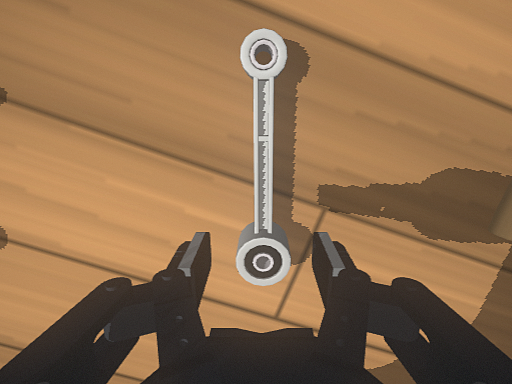

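```bash
python3 - <<'E'
from h import *
bx,by=.5467,-.3428
print(arm.read_tool_pos())
arm.line_to([bx,by,.11],.12);arm.line_to([bx,by,.0785],.06);arm.pause(.2)
print(arm.read_tool_pos(),arm.read_ft_force())
arm.move_gripper(0.0,80);print(arm.read_opening(),arm.read_ft_force(),arm.read_tool_pos())
arm.line_to([bx,by,.15],.12);arm.pause(.3)
print(arm.read_opening(),arm.read_ft_force(),arm.read_wrist_torque(),arm.read_tool_pos(),arm.read_time())
P=cam_pose("wrist");im=snapshot("wrist");cv2.imwrite("pics/w_l3.png",im)
cv2.imwrite("pics/s_l3.png",cv2.resize(snapshot("side")[90:240,200:360],None,fx=4,fy=4,interpolation=cv2.INTER_CUBIC))
E
```

```text
[ 0.54781803 -0.3409962   0.19043589]
[ 0.54696491 -0.3429862   0.07898178] [ 0.08418767 -0.18761932 -0.00533809]
0.16832822394609923 [-1.3094415   0.63761521  2.31775948] [ 0.54679884 -0.34280086  0.07891544]
0.17320542453109936 [ 0.38270461  0.36146979 -3.90813395] [-0.06710333 -0.03102637  0.03957106] [ 0.54644858 -0.34265147  0.14921413] 26.6083
```

View pics/w_l3.png

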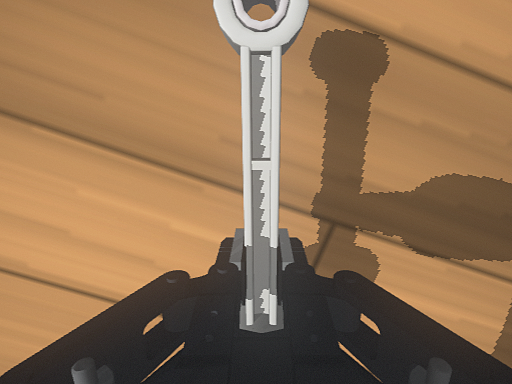

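View pics/s_l3.png

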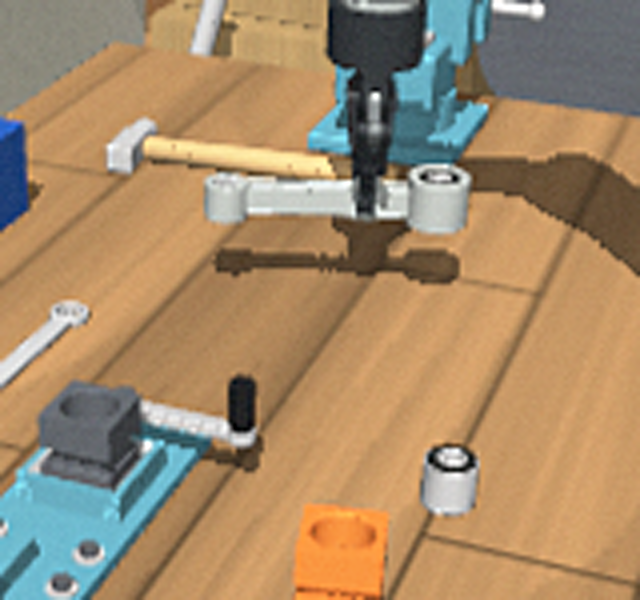

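```bash
python3 - <<'E'
from h import *
t=[.6208,.0712];q=list(down(np.radians(-.35)))
arm.line_to([.5467,-.3428,.25],.15)
arm.line_to([t[0],t[1],.25],.15,q)
arm.line_to([t[0],t[1],.189],.06);arm.pause(.4)
p=np.array(arm.read_tool_pos());print(p,arm.read_ft_force(),arm.read_opening(),arm.read_time())
print(Rot.from_quat(arm.read_eef_rot()).as_matrix().round(4))
P=cam_pose("wrist");im=snapshot("wrist");cv2.imwrite("pics/w_e.png",im)
s=snapshot("side");cv2.imwrite("pics/s_e0.png",s);cv2.imwrite("pics/s_e.png",cv2.resize(s[100:280,150:310],None,fx=4,fy=3.3,interpolation=cv2.INTER_CUBIC))
tp=snapshot("top");cv2.imwrite("pics/t_e.png",cv2.resize(tp[120:280,120:320],None,fx=3.9,fy=3.7,interpolation=cv2.INTER_CUBIC))
import pickle;pickle.dump(P,open("P3.pkl","wb"))
E
```

```text
[0.62082276 0.0712117  0.18910447] [-0.45362832  0.58909464 -3.88693171] 0.1699887038411902 32.0417
[[ 2.0e-04  1.0e+00 -6.1e-03]
 [ 0.0e+00 -6.1e-03 -1.0e+00]
 [-1.0e+00  2.0e-04 -0.0e+00]]
```

View pics/w_e.png

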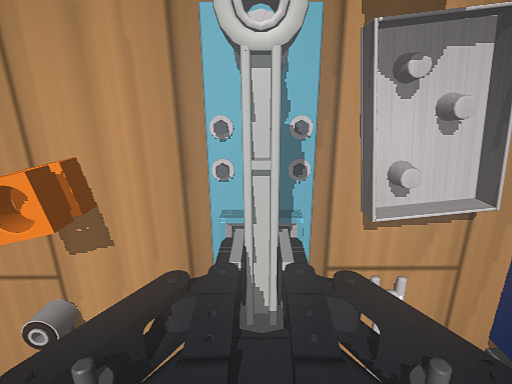

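View pics/s_e.png

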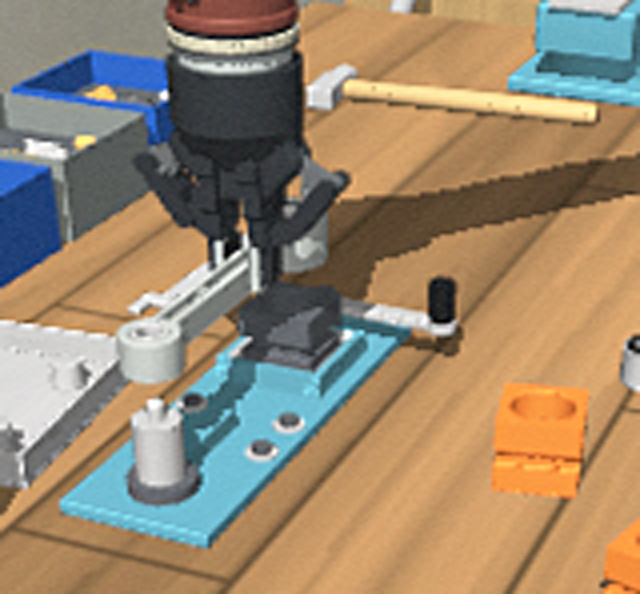

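View pics/t_e.png

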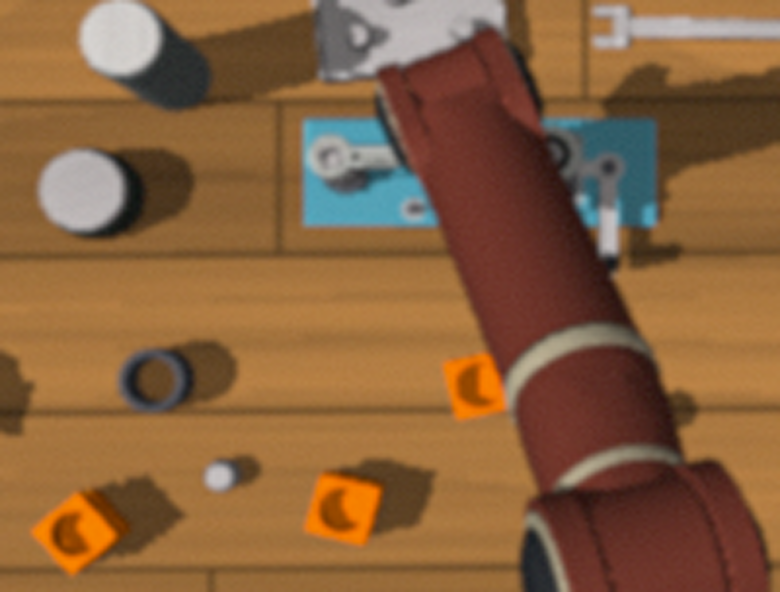

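```bash
python3 - <<'E'
from h import *
T=cam_pose("top");S=cam_pose("side")
print("exp eye/post",.6207+.17*.006,.0142+.17)
u=np.array((331,157))/[3.9,3.7]+120; v=np.array((152,333))/[4,3.3]+[150,100]
print("eye top",plane(T,[u],.14),"side",plane(S,[v],.14))
def rays(P,uv):
    i,R,c=P;d=R@np.array([(uv[0]-i["cx"])/i["fx"],(uv[1]-i["cy"])/i["fy"],1]);return c,d/np.linalg.norm(d)
def tri(a,b):
    A=0;B=0
    for c,d in(rays(T,a),rays(S,b)):
        M=np.eye(3)-np.outer(d,d);A=A+M;B=B+M@c
    return np.linalg.solve(A,B)
print("tri eye",tri(u,v))
u2=np.array((341,166))/[3.9,3.7]+120; v2=np.array((155,342))/[4,3.7]+[150,130]
v3=np.array((155,405))/[4,3.3]+[150,100]
print("post top",plane(T,[u2],.087),"side",plane(S,[v2,v3],.087),"tri",tri(u2,v3))
# boss: top view
a=np.array((557,152))/[3.9,3.7]+120;print("boss top",plane(T,[a],.15))
E
```

```text
exp eye/post 0.62172 0.1842
eye top [[0.61786573 0.18180096 0.14      ]] side [[0.61585663 0.18706291 0.14      ]]
tri eye [0.61849828 0.18232343 0.13660186]
post top [[0.61599154 0.17980814 0.087     ]] side [[0.61544456 0.19159812 0.087     ]
 [0.61488503 0.19258092 0.087     ]] tri [0.61897248 0.18178822 0.07867418]
boss top [[0.61996761 0.00605027 0.15      ]]
```

```bash
python3 - <<'E'
from h import *
print(arm.read_opening(),np.abs(arm.read_dq()).max(),arm.read_tool_pos(),arm.read_ft_force(),arm.read_time())
print(ticket.finish_job())
E
```

```text
0.17039035096687863 0.0026677621016119786 [0.6208032  0.07120103 0.18902636] [ 0.5283458  -0.24412391 -4.63451024] 32.1917
the job is handed in; nothing more can be done
None
```

I handed the job in at 32 s. The block is home, the lever is shut, and the arm is holding the link level over the fixture. The hand-in gives no verdict, so the figures below are my own last measurements.

- **Block:** I picked the dark square block (not the round sleeve or the orange look-alikes), turned it about 27° and lowered it into the pocket with no side contact. It met the floor at the expected height, and its top then measured within 1 mm of the pocket's centre.
- **Lever:** I gripped it and swung it to its stop. The camera read the bar at 179.9°, against 179.7° for fully shut.
- **Link:** I gripped it at the measured balance point and carried it across. It weighs about 3.9 N, the grip did not slip, and the views before and after the carry look the same. The underside is about 11 cm above the bench, which is 38 mm above the block and 23 mm above the pin tip. The arm was practically still and the fingers were closed on the web.
- **Others:** I did not reach for any of the other items, and those in view in the last pictures appear unmoved. I did not measure them against the start.

**Where the checks disagreed:** the top camera put the eye about 2 mm from the pin in both directions. The side camera put it about 5 mm off along the fixture. Combining the two gave under 1 mm sideways, but heights 3 to 8 mm too low. All of this is within the 12 mm allowed. The boss over the block was only checked roughly, because the arm partly hid it; its placing rests mainly on the arm's position readings.

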